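# Tuck the rain flap of the sowing-record board

## Task

Rain is coming: close the rain flap over the sowing card by pushing it with the fingertips. Fold it over until it lies flat, and, keeping it pressed down because it springs up, push its finger bar towards the metal lip until the flap's edge is tucked fully home beneath the lip and stays shut when you let go. Do not pinch or grip the flap or its bar, and leave everything else on the shelf where it stands.

Things in the scene. Friction and masses are not known exactly. Their poses are not given: they have to be found in the camera images.
- record_board: sowing-record board: wooden board 230 x 144 x 18 mm screwed flat to the shelf, with a ruled card, a hinged rain flap and a metal retaining lip. Origin at the centre of its underside (z = 0), z up; its +x is the way the flap folds over: hinge at its -x end, lip at its +x end. Top face at z = 18 mm
- hinge_back (a point): middle of the flap's hinge axis when its pin is fully back: x = -95 mm, z = 24 mm in the board frame; same axes as the board. The axis is parallel to the board's y and moves towards +x with hinge_pin. Two slotted steel ears at y = +/-66 mm carry the pin; they reach z = 32 mm
- flap (a joint): flap angle (rad): 0 = folded over, flat on the card; 1.57 = upright; 2.2 = leaning away from the board to its -x. Stiff sprung hinge (0.10 N m/rad towards 1.8, friction 0.05 N m): it stays where it stands at the start, about 2 N near the finger bar holds it flat, and let go before it is tucked it rises to about 1
- hinge_pin (a joint): how far the pin, with the whole flap, has slid towards the lip (m): 0 = back, 0.022 = forward stop; 2.5 N of friction holds it where left. Starts at 0 to 0.002: the flap then swings down with its edge 4 to 6 mm short of the lip. At 0.022 the edge is 15 mm inside the lip. A hard push on the upright flap near the hinge slides it too early: the edge then lands on top of the lip
- flap_edge (a point): middle of the flap's free edge, 170 mm from the hinge axis. The flap is a sheet 4 mm thick, 122 mm wide, about 60 g, with green rims and a clear window. Its outer face (up when flat) is 2 mm from this point and lies at z = 23.5 mm of the board frame when flat. Axes: x from the hinge to the edge, z out of the outer face
- finger_bar (a point): centre of the top of the finger bar: a green rib 76 mm long (parallel to the hinge), 6 mm thick, standing 7.5 mm above the flap's outer face, 130 mm from the hinge axis. Push its hinge-side face to slide the flat flap towards the lip. Same axes as flap_edge
- lip_mouth (a point): middle of the mouth of the retaining lip: x = 82 mm, z = 25.5 mm in the board frame; same axes. Rigid folded aluminium strip 120 mm long in y: flared lead-in from z = 38 mm (top) above the mouth sloping down to x = 91 mm, flat lip to x = 103 mm with its underside at z = 27 mm, riser behind it. The flap's edge cannot pass through the lip, only slide in beneath it
- pot_mid (a point): an open terracotta flower pot, 124 mm across the rim, 115 mm tall; the point is at its centre, half-way up; loose, only to be left alone
- saucer_mid (a point): a white ceramic saucer, 130 mm across, 20 mm tall; the point is at its centre, half-way up; loose, only to be left alone
- jar_mid (a point): an empty glass jar with a metal screw-top lid, 72 mm across, 110 mm tall; the point is at its centre, half-way up; loose, only to be left alone
- bottle_mid (a point): a small amber plant-feed bottle with a black cap, 60 mm across, 132 mm tall; the point is at its centre, half-way up; loose, only to be left alone
- trowel_mid (a point): a green plastic hand trowel lying flat, 255 mm long, 70 mm wide, about 30 mm tall; the point is 12 mm above the shelf at the neck, handle towards its own -x, blade towards +x; loose, only to be left alone
- fork_mid (a point): a steel three-tined hand fork with a wooden handle, lying flat, 240 mm long, 60 mm wide, about 30 mm tall; the point is 12 mm above the shelf at the neck, handle towards its own -x, tines towards +x; loose, only to be left alone

How it is judged (in metres and radians):
At the end, for the whole second after the job is handed in: The flap lies shut (hinge angle under 0.05 rad) and at rest, its pin at least 18 of 22 mm forward, so that its free edge is at least 9 mm inside the mouth of the lip and below the lip; pot, saucer, jar, bottle, trowel and fork are each within 20 mm of where they started (value of joint flap below 0.05 rad and value of joint hinge_pin above 0.018 m and x of flap_edge in the frame of lip_mouth above 0.009 m and z of flap_edge in the frame of lip_mouth below 0.002 m and velocity of joint flap between -0.05 and 0.05 rad/s and velocity of joint hinge_pin between -0.005 and 0.005 m/s and distance of each of pot_mid, saucer_mid, jar_mid, bottle_mid, trowel_mid, fork_mid from where it was at the start of the episode below 0.02 m); the robot touches nothing.
It fails at once if the flap or its finger bar is taken between the fingers instead of being pushed (contact force between the fingers and flap above 0.5 N and ((x of the grasp point in the frame of finger_bar between -0.125 and 0.038 m and y of the grasp point in the frame of finger_bar between -0.06 and 0.06 m and z of the grasp point in the frame of finger_bar between -0.015 and -0.004 m) or (x of the grasp point in the frame of finger_bar between -0.005 and 0.005 m and y of the grasp point in the frame of finger_bar between -0.045 and 0.045 m and z of the grasp point in the frame of finger_bar between -0.015 and 0.01 m))).
It fails at once if the pot, saucer, jar, bottle, trowel or fork is shoved, toppled, lifted or carried by 20 mm or more (not (distance of pot_mid from where it was at the start of the episode below 0.02 m) or not (distance of saucer_mid from where it was at the start of the episode below 0.02 m) or not (distance of jar_mid from where it was at the start of the episode below 0.02 m) or not (distance of bottle_mid from where it was at the start of the episode below 0.02 m) or not (distance of trowel_mid from where it was at the start of the episode below 0.02 m) or not (distance of fork_mid from where it was at the start of the episode below 0.02 m)).
It also fails if it takes over 38 s, if anything falls off the work surface, if the arm or the gripper's body presses on something with over 40 N, if the wrist force passes 120 N, or if a joint passes its speed limit or range.

## Robot

A 6-joint arm with a two-finger parallel gripper is mounted at the origin on the work surface. World frame = base frame: x ahead of the robot, y to its left, z up, the work surface at z = 0. Lengths are in mm, angles in rad, forces in N, time in s.
With the tool pointing down it reaches from about 325 to 750 mm from the base axis. Payload 7.6 kg.
Tool frame: the origin (TCP) lies between the finger pads; the fingertips stand 14 mm ahead of it and the grasp point (between the pads) lies 5 mm behind it; y points along the fingers, x is the direction in which the jaws open and shut, and the axes are right-handed (so a half turn about y gives the same grasp; the last joint's range is limited). The gripper opens to 85 mm and grips with 20 to 120 N. Pads are 22 mm wide; open, the fingers measure 114 mm over their backs; the gripper's body (76 mm by 85 mm) begins 54 mm behind the grasp point. The pads swing forward as they close: fully open they stand 13 mm farther back than shut.
Start: joints at [1.192, 0.052, 1.401, -0, 1.689, -0.07], TCP at [159.539, 500.192, 245.323] pointing down, gripper open.
Joint ranges: [-2.9, 2.9], [-0.91, 2.17], [0.12, 2.37], [-1.06, 4.2], [0.26, 2.73], [-2.93, 2.93]. Speed limits (rad/s): [2.57, 2.57, 3.01, 3.14, 3.14, 3.14].

## Interface

Orientations are given as a 3x3 rotation matrix whose columns are the frame's x, y, z axes.
In Python, from plant import * gives the robot as it stands.
- The arm moves only by the shell command python3 -m jog 'ROWS' [FORCE]. ROWS is JSON, a list of rows, each an object with "delta_pos": the shift along the tool's x, y, z in cm, a list of three; "angular": the turn, a rotation vector about the tool's x, y, z in degrees, a list of three; "claw": the finger opening in cm, from 0 to 8.54. A call has 1 to 10 rows; each row shifts and turns the commanded pose from where the row before left it, along the tool's axes as they then stand; what a row does not reach is not made up. A row lasts 1/10 s, in which the tool goes at most 50 mm and 8.59 degrees, less where a joint would pass 70% of its speed; a pose out of reach is approached as far as the arm can. A call is refused whole if a number of a shift passes 5 or a number of a turn 8.59, either way. A call with a gripper value outside its range is refused whole. The fingers move at their own pace and stop on an object; FORCE is the grip in N (left out, the last holds). Time passes only in rows, so rows that do not move let the fingers close. It gives the time, the measured TCP pose, the force and the opening at its end, in the units of the state.
- get_state(): the state, without advancing time (a new reading comes with each control period).
- grab_frame(name): name is "scene" or "side" or "wrist"; returns the picture (400x640x3 uint8, red, green, blue); there is no depth.
- camera_info(name): a dict with "camera_matrix" (3x3 intrinsics, pixels), "R" (3x3) and "t" (3): a world point X has camera coordinates R X + t. Camera axes: x right, y down, z forward; pixel columns grow to the right and rows downward; lengths in mm; the calibration is good to about 2 mm. A picture is of the moment at which its call begins: read the wrist's pose just before it. camera_info takes no time and is no camera call; for the wrist camera it gives the pose at the moment of the call.
- hand_in(): hands the job in, once; it reports no verdict.
The state is a dict: "t": time; "q": joint angles; "qvel": joint speeds; "effort": joint torques, N m; "ee_pos": TCP position; "tool_rot": TCP orientation; "ft_force": force on the tool from outside, world axes, zero at the start; "ft_torque": the same for the moment, N m; "gripper_width": opening from 0.0 (shut) to 1.0 (fully open).
Only numpy, scipy, OpenCV 4.12 (cv2) and the standard library are available. Lean on these libraries where they do the work, as an engineer would, in place of code of your own. Each camera call takes 0.05 s, during which the arm holds its last target.

## Working session

There is one attempt and no reset: what is moved stays moved. The work goes in short steps, Python scripts to look and compute and a shell command to move; the robot and the scene stay as the last step left them, time stands still between calls to the robot, and variables do not carry over. Pictures are saved under pics/ and viewed, and the job is handed in when it is done.

```bash
ls; mkdir -p pics; python3 - <<'E'
from plant import *
import cv2
s=get_state();print(s)
for n in("scene","side","wrist"):
    c=camera_info(n);print(n,c)
    cv2.imwrite(f"pics/a_{n}.png",grab_frame(n)[:,:,::-1])
E
```

```text
pics
{'t': 0.0, 'q': array([ 1.19170648e+00,  5.28112805e-02,  1.40177585e+00,  1.61894324e-05,
        1.68857262e+00, -7.03206028e-02]), 'qvel': array([-8.87257575e-05,  9.54359256e-04, -1.48487566e-03,  6.19544879e-04,
        1.71472079e-03,  3.90940917e-04]), 'effort': array([ 5.11493254e-04, -3.81651628e+01, -3.60193598e+01,  1.06286001e-05,
        6.01688109e-03,  3.43849152e-06]), 'ee_pos': array([159.41790875, 499.90885687, 244.45993179]), 'tool_rot': array([[ 3.03884047e-01, -5.94877862e-04, -9.52708839e-01],
       [ 9.52707744e-01, -1.44988240e-03,  3.03884603e-01],
       [-1.56209000e-03, -9.99998772e-01,  1.26148614e-04]]), 'ft_force': array([-0.05681807, -0.20552614, -0.60162881]), 'ft_torque': array([-0.01767464, -0.05944016, -0.02089969]), 'gripper_width': 1.0056081006599276}
scene {'camera_matrix': array([[428.71303273,   0.        , 322.66449182],
       [  0.        , 428.71303273, 197.34198841],
       [  0.        ,   0.        ,   1.        ]]), 'R': array([[ 0.81979856,  0.57256528,  0.00996578],
       [ 0.35664479, -0.49687338, -0.7911519 ],
       [-0.448
[... 207 characters left out ...]
2.81455255],
       [  0.        ,   0.        ,   1.        ]]), 'R': array([[ 0.65567758, -0.75480347, -0.01893742],
       [-0.45818518, -0.3778275 , -0.80455747],
       [ 0.6001277 ,  0.53620714, -0.59357278]]), 't': array([-399.86795584,  325.35496771,  780.40459708])}
wrist {'camera_matrix': array([[340.96020955,   0.        , 313.4480694 ],
       [  0.        , 340.96020955, 196.50403961],
       [  0.        ,   0.        ,   1.        ]]), 'R': array([[ 3.03716601e-01,  9.52762342e-01,  3.82870820e-04],
       [ 9.10201726e-01, -2.90268069e-01,  2.95427259e-01],
       [ 2.81583103e-01, -8.93776733e-02, -9.55365159e-01]]), 't': array([-524.82585813,  -37.16409353,  378.9079719 ])}
```

View pics/a_scene.png

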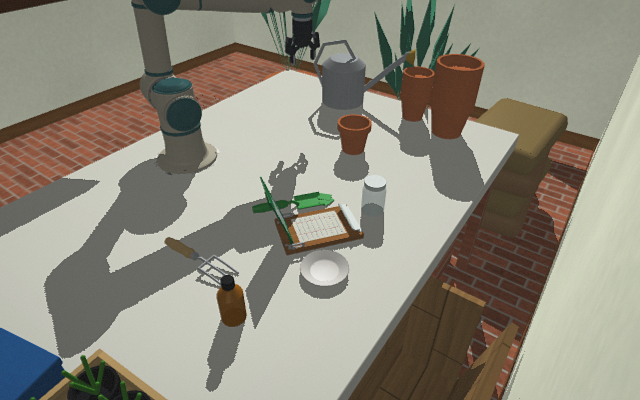

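View pics/a_side.png

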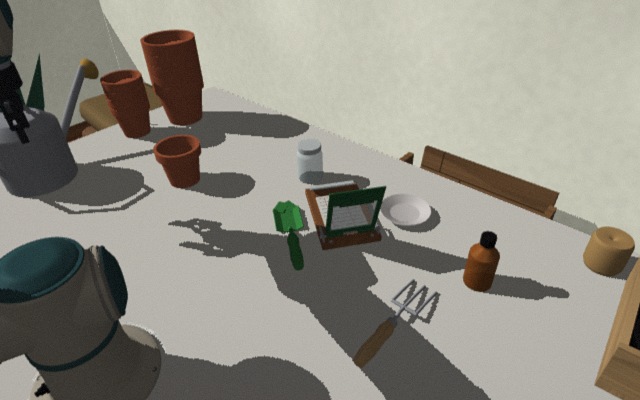

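View pics/a_wrist.png

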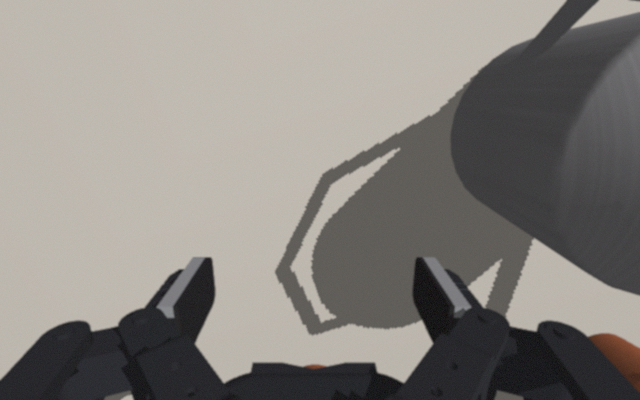

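The board is at about (320,228) in the scene view and (345,215) in the side view. Its flap leans back, the trowel is beside its +y edge, and the saucer and jar are beyond it. I'll enlarge both crops to pick corners.

```bash
python3 - <<'E'
import cv2
a=cv2.imread("pics/a_scene.png")[170:260,245:395]
cv2.imwrite("pics/b_scene.png",cv2.resize(a,None,fx=5.3,fy=5.3,interpolation=cv2.INTER_CUBIC))
a=cv2.imread("pics/a_side.png")[170:270,260:410]
cv2.imwrite("pics/b_side.png",cv2.resize(a,None,fx=5.3,fy=5.3,interpolation=cv2.INTER_CUBIC))
E
```

```text
(no output)
```

View pics/b_scene.png

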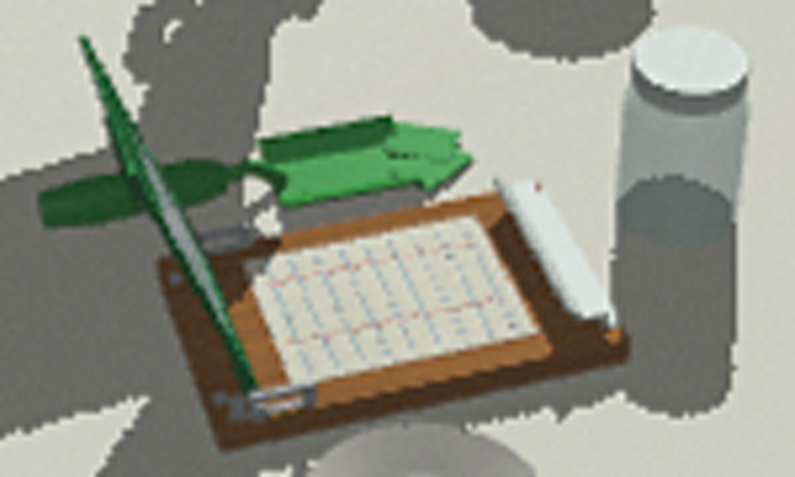

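View pics/b_side.png

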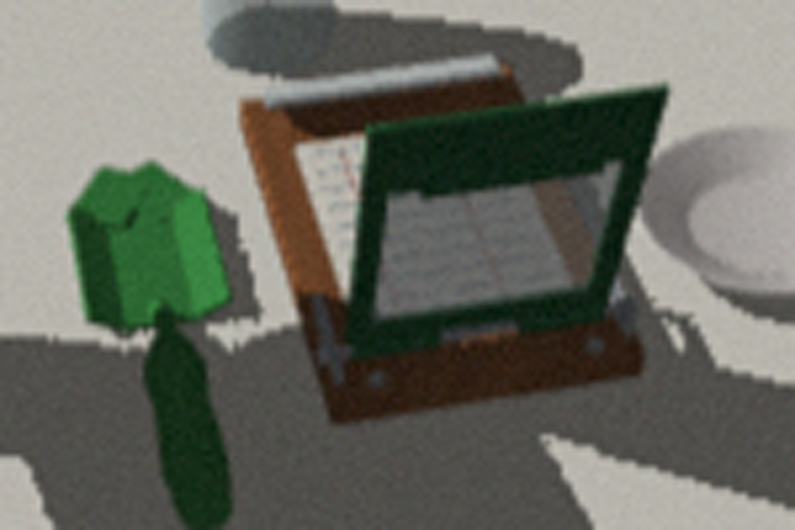

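```bash
cat > h.py <<'E'
from plant import *
import numpy as np, cv2
def ray(c,uv):
    R,t,K=c["R"],c["t"],c["camera_matrix"]
    o=-R.T@t; d=R.T@np.linalg.solve(K,[uv[0],uv[1],1]); return o,d
def onz(c,uv,z):
    o,d=ray(c,uv); return o+d*(z-o[2])/d[2]
def proj(c,X):
    p=c["camera_matrix"]@(c["R"]@np.asarray(X,float)+c["t"]); return p[:2]/p[2]
def tri(c1,u1,c2,u2):
    P=[c["camera_matrix"]@np.c_[c["R"],c["t"]] for c in(c1,c2)]
    X=cv2.triangulatePoints(P[0],P[1],np.array(u1,float).reshape(2,1),np.array(u2,float).reshape(2,1)).ravel();return X[:3]/X[3]
E
python3 - <<'E'
from h import *
np.set_printoptions(precision=1,suppress=True)
S=camera_info("scene");D=camera_info("side")
s=lambda u,v:(245+u/5.3,170+v/5.3); d=lambda u,v:(260+u/5.3,170+v/5.3)
for n,p in dict(bl=(158,262),fl=(500,195),fr=(628,350),br=(222,438)).items(): print("scene",n,onz(S,s(*p),18))
for n,p in dict(bl=(330,403),br=(642,357),fl=(242,102)).items(): print("side",n,onz(D,d(*p),18))
print("edge L",tri(S,s(83,38),D,d(368,127)))
print("lip -y top",onz(S,s(608,322),27),"lip +y",onz(D,d(268,95),30), onz(D,d(497,62),36))
print("jar lid",onz(S,s(690,62),110), "bot saucer",onz(S,(324,270),20))
# edge R : side ray only
print(ray(D,d(667,87)))
E
```

```text
scene bl [502.7 -97.9  18. ]
scene fl [626.   64.1  18. ]
scene fr [754.6  -6.8  18. ]
scene br [ 618.6 -185.2   18. ]
side bl [ 493.6 -100.5   18. ]
side br [ 604.5 -187.4   18. ]
side fl [633.1  80.7  18. ]
edge L [ 489.8 -127.3  182.5]
lip -y top [738.9  -2.7  27. ] lip +y [634.1  63.   30. ] [723.7 -13.7  36. ]
jar lid [707.5 128.5 110. ] bot saucer [ 738.  -180.2   20. ]
(array([ -57.1, -597.4,  717.4]), array([ 0.7,  0.4, -0.6]))
```

```bash
python3 -m jog '[{"delta_pos":[0,-0.5,0],"angular":[0,8.47,0],"claw":0},{"delta_pos":[0,-0.5,0],"angular":[0,8.47,0],"claw":0},{"delta_pos":[0,-0.5,0],"angular":[0,8.47,0],"claw":0},{"delta_pos":[0,-0.5,0],"angular":[0,8.47,0],"claw":0},{"delta_pos":[0,-0.5,0],"angular":[0,8.47,0],"claw":0},{"delta_pos":[0,-0.5,0],"angular":[0,8.47,0],"claw":0},{"delta_pos":[0,-0.5,0],"angular":[0,8.47,0],"claw":0},{"delta_pos":[0,-0.5,0],"angular":[0,8.47,0],"claw":0},{"delta_pos":[0,-0.5,0],"angular":[0,8.47,0],"claw":0},{"delta_pos":[0,-0.5,0],"angular":[0,8.47,0],"claw":0}]' 20
python3 -m jog '[{"delta_pos":[0,-0.5,0],"angular":[0,8.47,0],"claw":0},{"delta_pos":[0,0,0],"angular":[0,8.47,0],"claw":0},{"delta_pos":[0,0,0],"angular":[0,8.47,0],"claw":0},{"delta_pos":[0,0,0],"angular":[0,0,0],"claw":0}]'
python3 - <<'E'
from h import *
S=camera_info("scene")
print("bottle",onz(S,(228,282),132),"fork",onz(S,(200,258),12),"pot",onz(S,(354,121),115))
E
```

```text
t: 1.15
ee_pos: [159.5, 500.1, 295.1]
tool_rot: [[0.975, -0.0, 0.221], [-0.221, -0.001, 0.975], [-0.0, -1.0, -0.001]]
ft_force: [0.2, -0.2, 1.0]
gripper_width: -0.002
t: 1.55
ee_pos: [159.5, 500.1, 300.0]
tool_rot: [[0.789, -0.0, 0.614], [-0.614, -0.001, 0.789], [0.0, -1.0, -0.001]]
ft_force: [-0.1, 0.3, -0.0]
gripper_width: -0.001
bottle [ 645.43306223 -415.92375735  132.        ] fork [ 436.86630403 -332.35193101   12.        ] pot [459.71877001 410.44955422 115.        ]
```

```bash
python3 -m jog '[{"delta_pos":[4.7,0,-1.4],"angular":[0,0,0],"claw":0},{"delta_pos":[4.7,0,-1.4],"angular":[0,0,0],"claw":0},{"delta_pos":[4.7,0,-1.4],"angular":[0,0,0],"claw":0},{"delta_pos":[4.7,0,-1.4],"angular":[0,0,0],"claw":0},{"delta_pos":[4.7,0,-1.4],"angular":[0,0,0],"claw":0},{"delta_pos":[4.7,0,-1.4],"angular":[0,0,0],"claw":0},{"delta_pos":[4.7,0,-1.4],"angular":[0,0,0],"claw":0},{"delta_pos":[4.7,0,-1.4],"angular":[0,0,0],"claw":0},{"delta_pos":[4.7,0,-1.4],"angular":[0,0,0],"claw":0},{"delta_pos":[4.7,0,-1.4],"angular":[0,0,0],"claw":0}]'
python3 -m jog '[{"delta_pos":[4.7,0,-1.4],"angular":[0,0,0],"claw":0},{"delta_pos":[4.7,0,-1.4],"angular":[0,0,0],"claw":0},{"delta_pos":[4.7,0,-1.4],"angular":[0,0,0],"claw":0},{"delta_pos":[4.7,0,-1.4],"angular":[0,0,0],"claw":0},{"delta_pos":[4.7,0,-1.4],"angular":[0,0,0],"claw":0},{"delta_pos":[0,0,0],"angular":[0,0,0],"claw":0},{"delta_pos":[0,0,0],"angular":[0,0,0],"claw":0}]'
python3 - <<'E'
from h import *
c=camera_info("wrist"); cv2.imwrite("pics/c_wrist.png",grab_frame("wrist")[:,:,::-1])
import pickle; pickle.dump(c,open("c.pkl","wb"))
E
```

```text
t: 2.55
ee_pos: [445.8, 99.5, 300.3]
tool_rot: [[0.793, 0.0, 0.609], [-0.609, 0.0, 0.793], [0.0, -1.0, 0.0]]
ft_force: [0.9, 2.0, 0.4]
gripper_width: 0.002
t: 3.25
ee_pos: [587.9, -98.6, 298.9]
tool_rot: [[0.791, -0.002, 0.612], [-0.612, 0.001, 0.791], [-0.002, -1.0, -0.001]]
ft_force: [0.1, 0.4, 0.4]
gripper_width: -0.001
```

View pics/c_wrist.png

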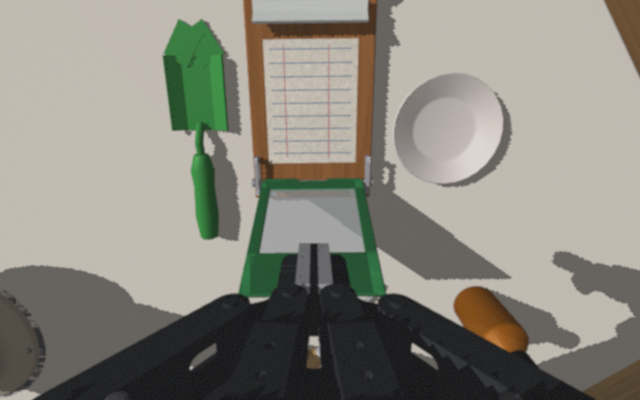

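The wrist view shows the board upright in the frame: side edges at u≈247 and 377, lip at v≈10–22, ears at (257,175) and (368,175), flap edge at v≈295. I'll measure it closely.

```bash
python3 - <<'E'
import cv2
a=cv2.imread("pics/c_wrist.png")
cv2.imwrite("pics/d1.png",cv2.resize(a[0:100,235:390],None,fx=5,fy=5,interpolation=cv2.INTER_CUBIC))
cv2.imwrite("pics/d2.png",cv2.resize(a[150:300,225:400],None,fx=4,fy=4,interpolation=cv2.INTER_CUBIC))
E
```

```text
(no output)
```

View pics/d1.png

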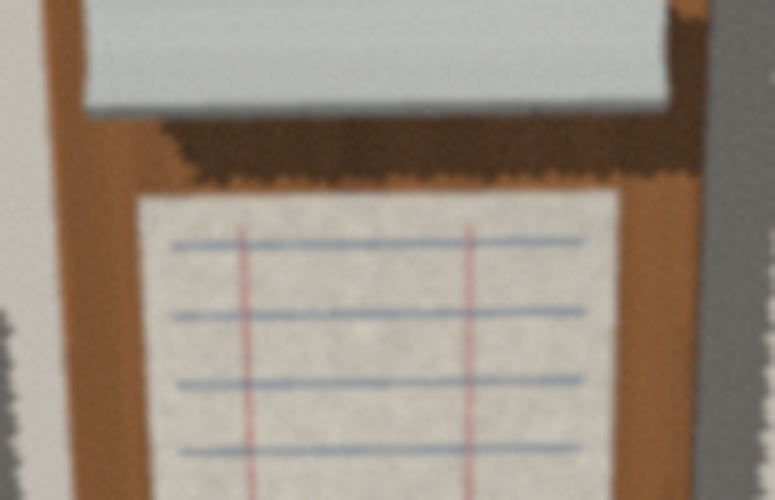

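View pics/d2.png

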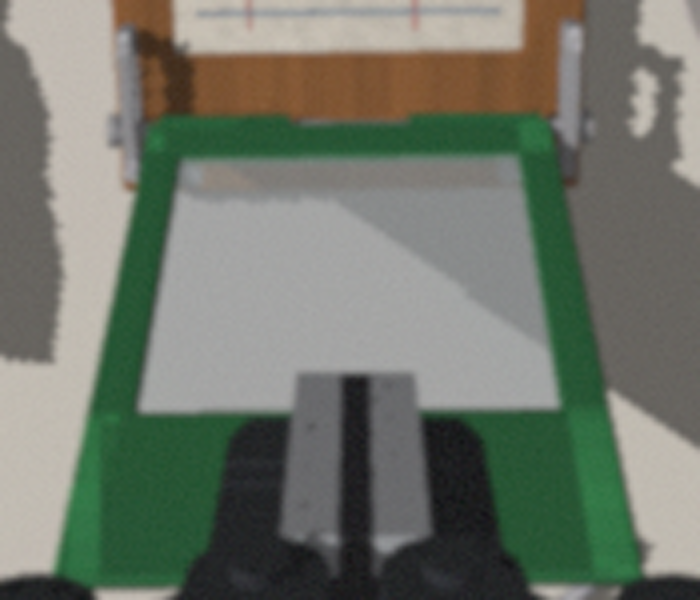

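```bash
python3 - <<'E'
from h import *
import pickle
np.set_printoptions(precision=1,suppress=True)
c=pickle.load(open("c.pkl","rb"))
L={"lipL":(252,21.8,37),"lipR":(368.4,21.,37),"bl1":(244,10,18),"bl2":(250,100,18),"br1":(376.6,10,18),"br2":(374,90,18),"pinL":(253.5,182,24),"pinR":(372,181.2,24)}
P={k:onz(c,v[:2],v[2]) for k,v in L.items()}
for k in P: print(k,P[k])
d=P["lipR"]-P["lipL"]; e=P["pinR"]-P["pinL"]
print("yaw",np.degrees(np.arctan2(d[1],d[0]))+90,np.degrees(np.arctan2(e[1],e[0]))+90, np.hypot(*d[:2]),np.hypot(*e[:2]))
m=(P["lipL"]+P["lipR"])/2;h=(P["pinL"]+P["pinR"])/2
f=m-h;print("yaw",np.degrees(np.arctan2(f[1],f[0])),"len(177)",np.hypot(*f[:2]),m,h)
for a,b in(("bl1","bl2"),("br1","br2")):
    g=P[a]-P[b];print(np.degrees(np.arctan2(g[1],g[0])))
# edge: depth from width
o,dl=ray(c,(240,295.7));_,dr=ray(c,(385,295.7))
s=122/np.linalg.norm(dr-dl);print("edge mid",o+s*(dl+dr)/2)
for z in(175,180,185): 
    A,B=onz(c,(240,295.7),z),onz(c,(385,295.7),z);print(z,(A+B)/2,np.linalg.norm(A-B))
s=get_state();print(s["ee_pos"])
E
```

```text
lipL [624.1  55.2  37. ]
lipR [719.8 -17.9  37. ]
bl1 [624.3  73.7  18. ]
bl2 [568.4  -0.8  18. ]
br1 [737.1 -13.5  18. ]
br2 [688.1 -79.4  18. ]
pinL [509.5 -77.1  24. ]
pinR [ 624.8 -164.8   24. ]
yaw 52.62649596125211 52.751945107203184 120.41611608350144 144.7864348647515
yaw 53.10666708082792 len(177) 174.53197293235408 [671.9  18.6  37. ] [ 567.1 -121.    24. ]
53.12897480872413
53.35267692789941
edge mid [ 531.6 -168.   177.9]
175 [ 530.4 -169.4  175. ] 123.42493659421056
180 [ 532.4 -166.8  180. ] 120.98006992541575
185 [ 534.5 -164.3  185. ] 118.535203256621
[587.7 -97.6 300. ]
```

```bash
python3 -m jog '[{"delta_pos":[0,0,-4.6],"angular":[0,-0.7,0],"claw":0},{"delta_pos":[0,0,-4.6],"angular":[0,0,0],"claw":0},{"delta_pos":[0,0,-4.6],"angular":[0,0,0],"claw":0},{"delta_pos":[0,3.75,0],"angular":[0,0,0],"claw":0},{"delta_pos":[0,3.75,0],"angular":[0,0,0],"claw":0},{"delta_pos":[0,3.75,0],"angular":[0,0,0],"claw":0},{"delta_pos":[0,3.75,0],"angular":[0,0,0],"claw":0},{"delta_pos":[0,0,0],"angular":[0,0,0],"claw":0},{"delta_pos":[0,0,0],"angular":[0,0,0],"claw":0}]'
cat >> h.py <<'E'
H=np.array([566.3,-122.,24.]); y=np.radians(53.0)
B=np.array([[np.cos(y),np.sin(y),0],[-np.sin(y),np.cos(y),0],[0,0,1]])
def rel(p=None):
    p=get_state()["ee_pos"] if p is None else p
    return B@(np.array(p)-H)
def look(tag):
    for n in("scene","side","wrist"):
        im=grab_frame(n)[:,:,::-1]
        if n=="scene": im=cv2.resize(im[120:270,220:420],None,fx=3.8,fy=3.8)
        if n=="side": im=cv2.resize(im[120:270,240:440],None,fx=3.8,fy=3.8)
        cv2.imwrite(f"pics/{tag}_{n}.png",im)
E
python3 - <<'E'
from h import *
print(rel()); look("e")
E
```

```text
t: 4.2
ee_pos: [504.4, -206.7, 152.0]
tool_rot: [[0.799, 0.001, 0.601], [-0.601, -0.0, 0.799], [0.001, -1.0, 0.0]]
ft_force: [-0.7, 0.0, 1.3]
gripper_width: 0.005
[-104.87357282   -1.51825821  127.96938498]
```

View pics/e_scene.png

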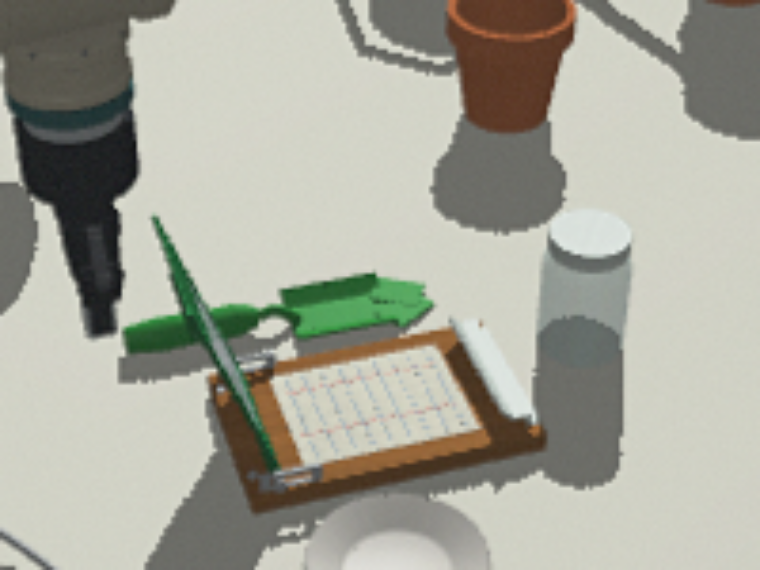

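View pics/e_wrist.png

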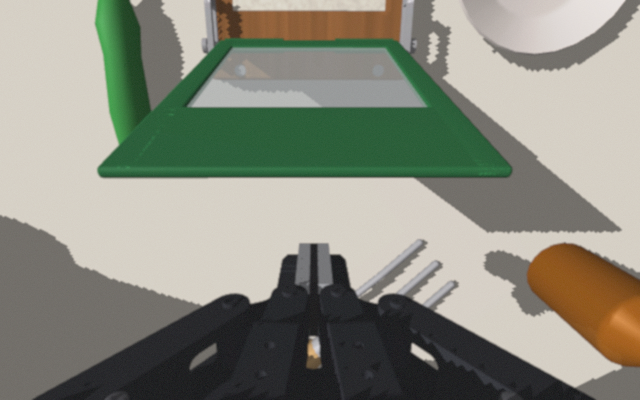

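```bash
python3 -m jog '[{"delta_pos":[0,0,1],"angular":[0,0,0],"claw":0},{"delta_pos":[0,0,1],"angular":[0,0,0],"claw":0},{"delta_pos":[0,0,0.6],"angular":[0,0,0],"claw":0},{"delta_pos":[0,0,0.6],"angular":[0,0,0],"claw":0},{"delta_pos":[0,0,0.6],"angular":[0,0,0],"claw":0},{"delta_pos":[0,0,0.6],"angular":[0,0,0],"claw":0},{"delta_pos":[0,0,0.6],"angular":[0,0,0],"claw":0},{"delta_pos":[0,0,0.6],"angular":[0,0,0],"claw":0},{"delta_pos":[0,0,0.6],"angular":[0,0,0],"claw":0},{"delta_pos":[0,0,0.6],"angular":[0,0,0],"claw":0}]'
python3 -m jog '[{"delta_pos":[0,0,0.6],"angular":[0,0,0],"claw":0},{"delta_pos":[0,0,0.6],"angular":[0,0,0],"claw":0},{"delta_pos":[0,0,0.6],"angular":[0,0,0],"claw":0}]'
python3 - <<'E'
from h import *
print(rel()); look("f")
E
```

```text
t: 5.35
ee_pos: [545.5, -153.0, 150.3]
tool_rot: [[0.798, 0.0, 0.603], [-0.603, 0.0, 0.798], [0.0, -1.0, 0.0]]
ft_force: [-0.6, -0.4, 0.1]
gripper_width: 0.001
t: 5.65
ee_pos: [556.4, -138.6, 150.3]
tool_rot: [[0.798, 0.0, 0.603], [-0.603, -0.0, 0.798], [0.0, -1.0, 0.0]]
ft_force: [-0.1, -0.7, 0.9]
gripper_width: 0.003
[-19.2708811   -2.06767131 126.33838173]
```

View pics/f_scene.png

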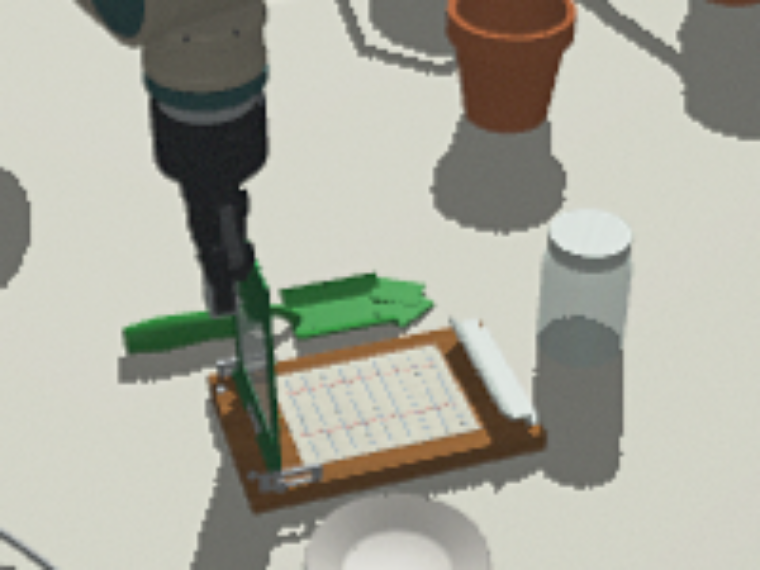

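View pics/f_side.png

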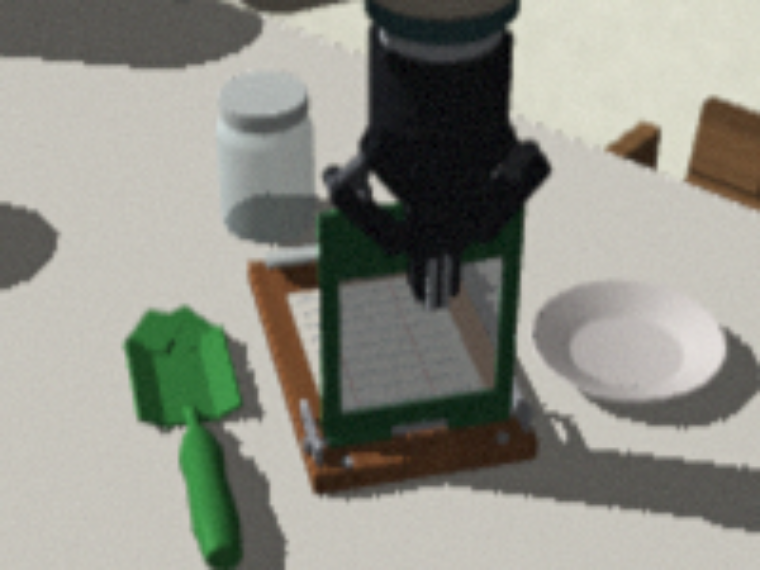

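```bash
python3 -m jog '[{"delta_pos":[0,0.05,0.7],"angular":[0,0,0],"claw":0},{"delta_pos":[0,0.05,0.7],"angular":[0,0,0],"claw":0},{"delta_pos":[0,0.05,0.7],"angular":[0,0,0],"claw":0},{"delta_pos":[0,0.05,0.7],"angular":[0,0,0],"claw":0},{"delta_pos":[0,0.17,0.63],"angular":[0,0,0],"claw":0},{"delta_pos":[0,0.17,0.63],"angular":[0,0,0],"claw":0},{"delta_pos":[0,0.17,0.63],"angular":[0,0,0],"claw":0},{"delta_pos":[0,0.28,0.59],"angular":[0,0,0],"claw":0},{"delta_pos":[0,0.28,0.59],"angular":[0,0,0],"claw":0},{"delta_pos":[0,0.28,0.59],"angular":[0,0,0],"claw":0}]'
python3 - <<'E'
from h import *
print(rel()); look("g")
E
```

```text
t: 6.8
ee_pos: [595.3, -87.1, 134.5]
tool_rot: [[0.798, -0.0, 0.603], [-0.603, 0.0, 0.798], [-0.0, -1.0, 0.0]]
ft_force: [-0.2, -0.8, 0.8]
gripper_width: -0.005
[ 45.33677009  -2.12021505 110.49572231]
```

View pics/g_scene.png

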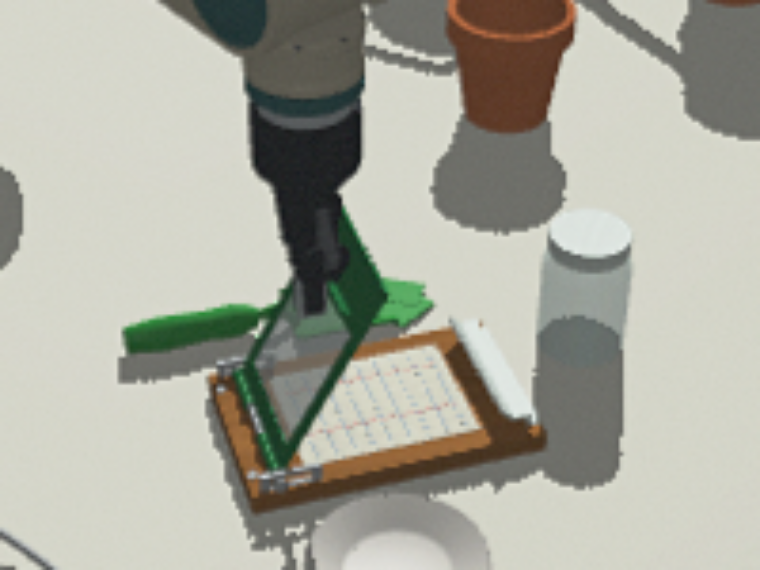

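View pics/g_wrist.png

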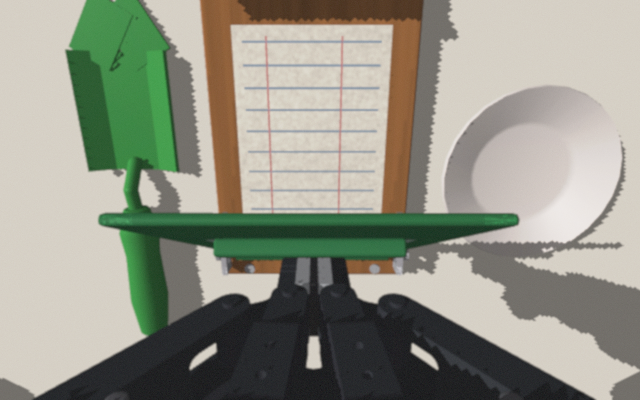

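```bash
python3 -m jog '[{"delta_pos":[0,0.37,0.53],"angular":[0,0,0],"claw":0},{"delta_pos":[0,0.37,0.53],"angular":[0,0,0],"claw":0},{"delta_pos":[0,0.37,0.53],"angular":[0,0,0],"claw":0},{"delta_pos":[0,0.46,0.46],"angular":[0,0,0],"claw":0},{"delta_pos":[0,0.46,0.46],"angular":[0,0,0],"claw":0},{"delta_pos":[0,0.46,0.46],"angular":[0,0,0],"claw":0},{"delta_pos":[0,0.53,0.37],"angular":[0,0,0],"claw":0},{"delta_pos":[0,0.53,0.37],"angular":[0,0,0],"claw":0},{"delta_pos":[0,0.53,0.37],"angular":[0,0,0],"claw":0}]'
python3 - <<'E'
from h import *
print(rel()); look("i")
E
```

```text
t: 7.85
ee_pos: [619.8, -54.7, 93.5]
tool_rot: [[0.798, -0.0, 0.603], [-0.603, 0.0, 0.798], [-0.0, -1.0, 0.0]]
ft_force: [-0.6, -0.3, 2.1]
gripper_width: -0.003
[85.98041697 -2.18929614 69.52898688]
```

View pics/i_scene.png

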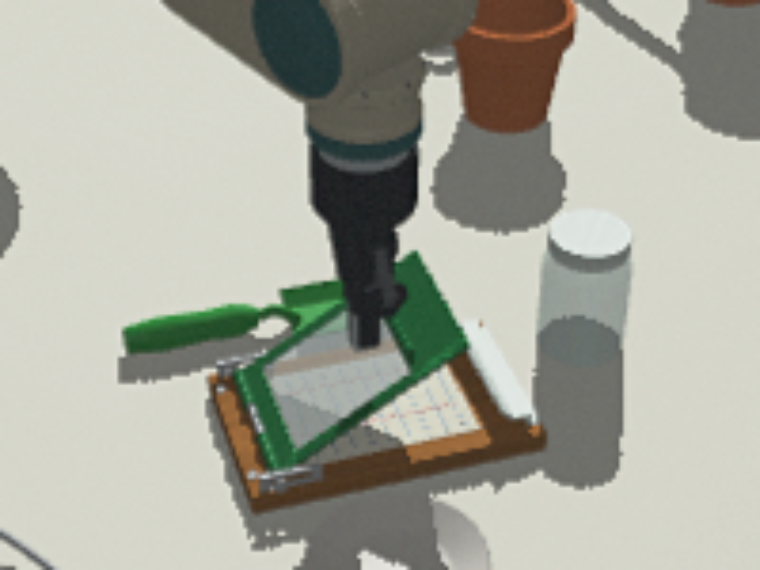

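View pics/i_wrist.png

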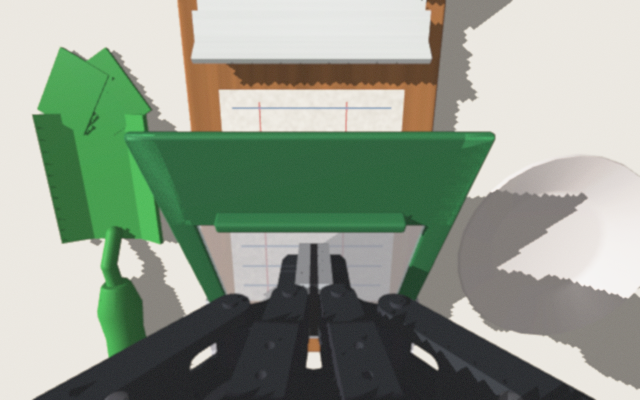

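```bash
python3 -m jog '[{"delta_pos":[0,0.59,0.27],"angular":[0,0,0],"claw":0},{"delta_pos":[0,0.59,0.27],"angular":[0,0,0],"claw":0},{"delta_pos":[0,0.59,0.27],"angular":[0,0,0],"claw":0},{"delta_pos":[0,0.63,0.15],"angular":[0,0,0],"claw":0},{"delta_pos":[0,0.63,0.15],"angular":[0,0,0],"claw":0},{"delta_pos":[0,0.63,0.15],"angular":[0,0,0],"claw":0}]'
python3 - <<'E'
from h import *
print(rel()); look("k")
E
```

```text
t: 8.6
ee_pos: [627.3, -44.7, 56.8]
tool_rot: [[0.798, 0.0, 0.603], [-0.603, 0.0, 0.798], [-0.0, -1.0, 0.0]]
ft_force: [-0.4, 0.8, 2.5]
gripper_width: -0.003
[98.43073142 -2.23650048 32.82670576]
```

View pics/k_scene.png

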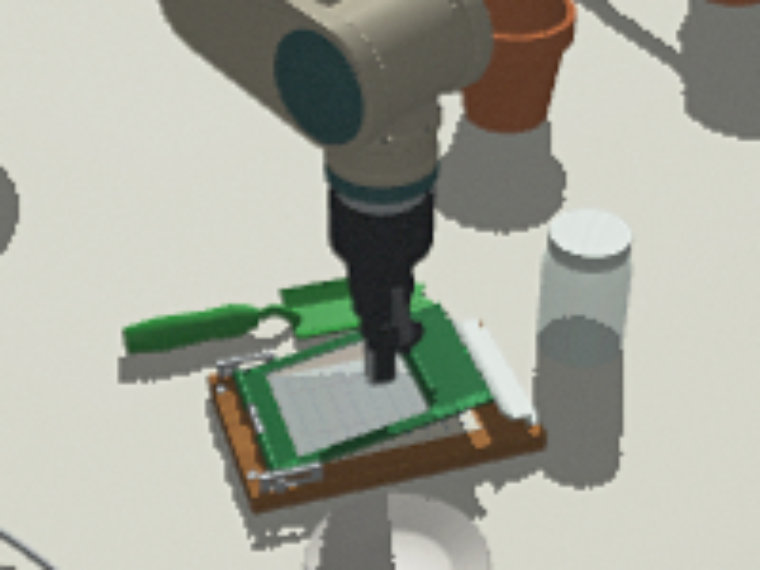

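View pics/k_wrist.png

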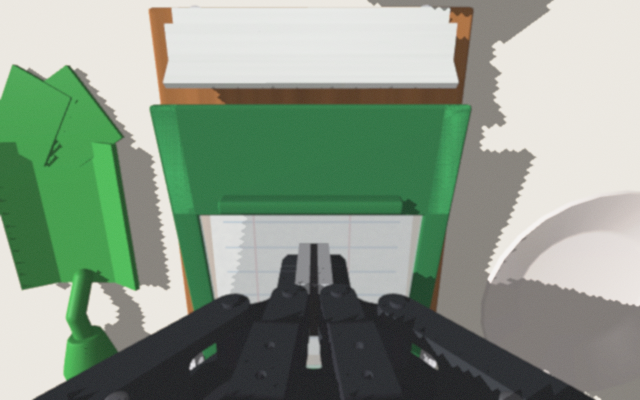

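```bash
python3 -m jog '[{"delta_pos":[0,0.5,0.07],"angular":[0,0,0],"claw":0},{"delta_pos":[0,0.5,0.07],"angular":[0,0,0],"claw":0},{"delta_pos":[0,0.4,0.05],"angular":[0,0,0],"claw":0},{"delta_pos":[0,0.2,0.05],"angular":[0,0,0],"claw":0},{"delta_pos":[0,0,0],"angular":[0,0,0],"claw":0}]'
python3 - <<'E'
from h import *
print(rel())
E
python3 -m jog '[{"delta_pos":[0,0.1,0],"angular":[0,0,0],"claw":0},{"delta_pos":[0,0.05,0],"angular":[0,0,0],"claw":0},{"delta_pos":[0,0,0],"angular":[0,0,0],"claw":0}]'
python3 - <<'E'
from h import *
print(rel())
E
```

```text
t: 9.25
ee_pos: [628.5, -43.0, 40.9]
tool_rot: [[0.798, -0.001, 0.603], [-0.603, 0.0, 0.798], [-0.001, -1.0, -0.0]]
ft_force: [-0.4, -0.9, 1.3]
gripper_width: -0.002
[100.55892779  -2.11585502  16.90164329]
t: 9.55
ee_pos: [628.7, -42.9, 40.0]
tool_rot: [[0.798, 0.0, 0.603], [-0.603, 0.0, 0.798], [0.0, -1.0, 0.0]]
ft_force: [-0.1, 0.1, 1.2]
gripper_width: -0.001
[100.7134363   -2.2753956   16.00228728]
```

```bash
for i in 1 ; do python3 -m jog '[{"delta_pos":[0,0.1,0],"angular":[0,0,0],"claw":0},{"delta_pos":[0,0,0],"angular":[0,0,0],"claw":0}]'; python3 -m jog '[{"delta_pos":[0,0.1,0],"angular":[0,0,0],"claw":0},{"delta_pos":[0,0,0],"angular":[0,0,0],"claw":0}]'; python3 -m jog '[{"delta_pos":[0,0.05,0],"angular":[0,0,0],"claw":0},{"delta_pos":[0,0,0],"angular":[0,0,0],"claw":0}]'; done | grep -E "force|ee_pos"
```

```text
ee_pos: [628.7, -42.9, 38.9]
ft_force: [-1.0, -0.1, 0.7]
ee_pos: [628.7, -42.9, 37.8]
ft_force: [-0.1, 0.4, 0.7]
ee_pos: [628.7, -42.9, 37.4]
ft_force: [-0.8, -0.5, 1.6]
```

```bash
python3 - <<'E'
from h import *
print(rel()); look("m")
E
```

```text
[100.73933511  -2.2423804   13.38803881]
```

View pics/m_scene.png

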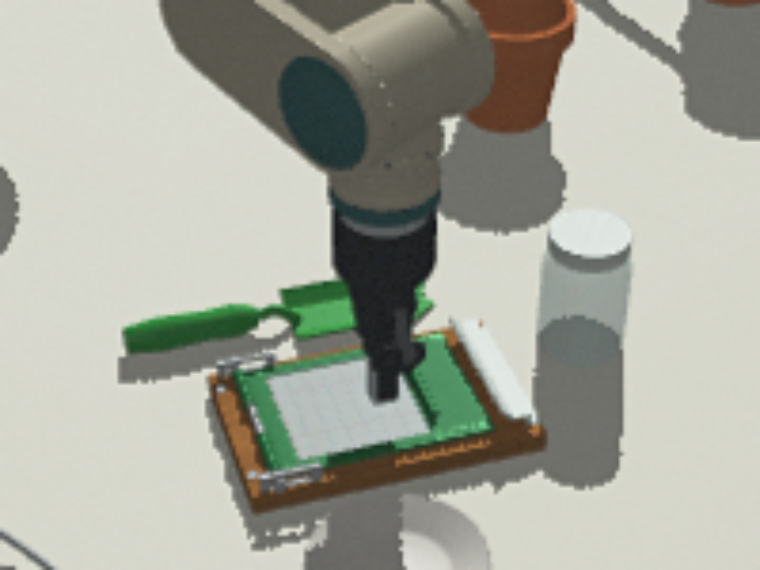

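View pics/m_wrist.png

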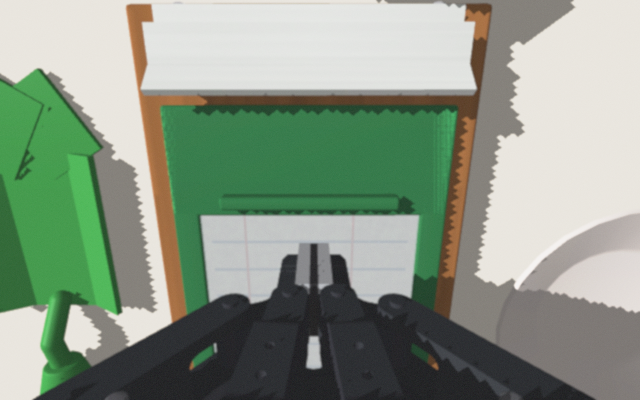

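```bash
(python3 -m jog '[{"delta_pos":[0,0.05,0],"angular":[0,0,0],"claw":0},{"delta_pos":[0,0,0],"angular":[0,0,0],"claw":0},{"delta_pos":[0,0,0],"angular":[0,0,0],"claw":0}]'; python3 -m jog '[{"delta_pos":[0,0.05,0],"angular":[0,0,0],"claw":0},{"delta_pos":[0,0,0],"angular":[0,0,0],"claw":0},{"delta_pos":[0,0,0],"angular":[0,0,0],"claw":0}]'; python3 -m jog '[{"delta_pos":[0,0.05,0],"angular":[0,0,0],"claw":0},{"delta_pos":[0,0,0],"angular":[0,0,0],"claw":0},{"delta_pos":[0,0,0],"angular":[0,0,0],"claw":0}]') | grep -E "force|ee_pos"
```

```text
ee_pos: [628.8, -43.0, 37.0]
ft_force: [-0.2, 1.0, 2.0]
ee_pos: [628.8, -43.0, 36.7]
ft_force: [-1.4, 0.3, 5.0]
ee_pos: [628.9, -43.0, 36.3]
ft_force: [-1.6, 0.8, 5.9]
```

```bash
(python3 -m jog '[{"delta_pos":[0,0,0.3],"angular":[0,0,0],"claw":0},{"delta_pos":[0,0,0.3],"angular":[0,0,0],"claw":0},{"delta_pos":[0,0,0.3],"angular":[0,0,0],"claw":0},{"delta_pos":[0,0,0.2],"angular":[0,0,0],"claw":0},{"delta_pos":[0,0,0.2],"angular":[0,0,0],"claw":0}]';python3 -m jog '[{"delta_pos":[0,0,0.2],"angular":[0,0,0],"claw":0},{"delta_pos":[0,0,0.2],"angular":[0,0,0],"claw":0},{"delta_pos":[0,0,0],"angular":[0,0,0],"claw":0}]') | grep -E "^t|force|ee_pos"
python3 - <<'E'
from h import *
print(rel()); look("n")
E
```

```text
t: 11.7
ee_pos: [636.5, -32.9, 36.2]
tool_rot: [[0.797, -0.0, 0.603], [-0.603, -0.001, 0.797], [0.0, -1.0, -0.001]]
ft_force: [-2.4, -0.9, 5.2]
t: 12.0
ee_pos: [639.1, -29.5, 36.3]
tool_rot: [[0.798, 0.0, 0.603], [-0.603, -0.0, 0.798], [0.0, -1.0, -0.0]]
ft_force: [-2.7, -1.1, 5.2]
[117.67679719  -2.47660557  12.30368501]
```

View pics/n_wrist.png

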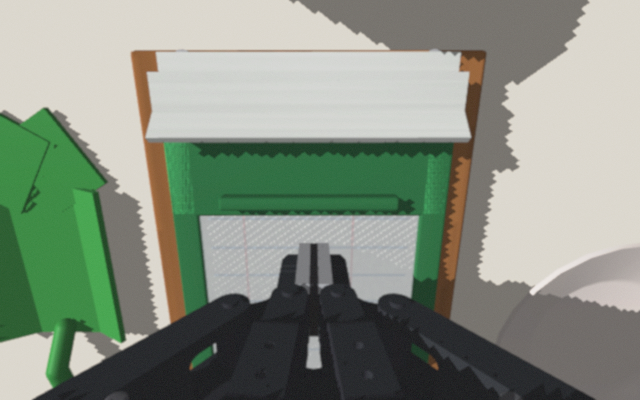

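The flap moved with the finger by friction: the bar is still at v≈203 in the wrist view, and its edge has gone beneath the lip at v≈140. I'll keep sliding until the forward stop shows in the force.

```bash
(python3 -m jog '[{"delta_pos":[0,0,0.2],"angular":[0,0,0],"claw":0},{"delta_pos":[0,0,0.2],"angular":[0,0,0],"claw":0},{"delta_pos":[0,0,0.2],"angular":[0,0,0],"claw":0},{"delta_pos":[0,0,0.2],"angular":[0,0,0],"claw":0},{"delta_pos":[0,0,0],"angular":[0,0,0],"claw":0}]';python3 -m jog '[{"delta_pos":[0,0,0.2],"angular":[0,0,0],"claw":0},{"delta_pos":[0,0,0.2],"angular":[0,0,0],"claw":0},{"delta_pos":[0,0,0.2],"angular":[0,0,0],"claw":0},{"delta_pos":[0,0,0.2],"angular":[0,0,0],"claw":0},{"delta_pos":[0,0,0.2],"angular":[0,0,0],"claw":0},{"delta_pos":[0,0,0],"angular":[0,0,0],"claw":0}]') | grep -E "^t|force|ee_pos"
python3 - <<'E'
from h import *
print(rel()); look("o")
E
```

```text
t: 12.65
ee_pos: [643.8, -23.7, 36.2]
tool_rot: [[0.797, -0.0, 0.604], [-0.604, -0.001, 0.797], [0.001, -1.0, -0.001]]
ft_force: [-1.8, -2.6, 6.2]
t: 13.25
ee_pos: [649.8, -15.7, 36.1]
tool_rot: [[0.797, -0.0, 0.604], [-0.604, -0.001, 0.797], [0.001, -1.0, -0.001]]
ft_force: [-1.4, -3.2, 4.9]
[135.12543777  -2.75369489  12.11090483]
```

View pics/o_wrist.png

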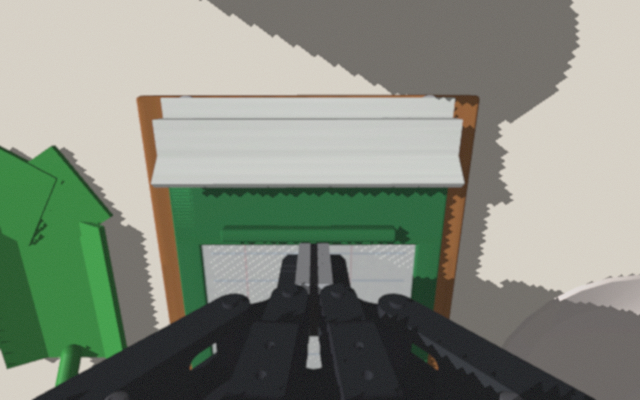

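```bash
(python3 -m jog '[{"delta_pos":[0,0,0.15],"angular":[0,0,0],"claw":0},{"delta_pos":[0,0,0.15],"angular":[0,0,0],"claw":0},{"delta_pos":[0,0,0],"angular":[0,0,0],"claw":0}]';python3 -m jog '[{"delta_pos":[0,0,0.1],"angular":[0,0,0],"claw":0},{"delta_pos":[0,0,0.1],"angular":[0,0,0],"claw":0},{"delta_pos":[0,0,0],"angular":[0,0,0],"claw":0}]') | grep -E "^t:|force|ee_pos"
python3 - <<'E'
from h import *
c=camera_info("wrist");print(rel()); look("p")
for v in (222,227,232,235,238,243): print(v,B@(onz(c,(310,v),31)-H),(B@(onz(c,(310,v),23.5)-H))[0])
E
```

```text
t: 13.7
ee_pos: [651.2, -14.0, 35.9]
ft_force: [-3.2, -4.9, 6.4]
t: 14.0
ee_pos: [651.4, -13.8, 35.5]
ft_force: [-8.5, -9.9, 7.0]
[137.61895959  -2.90497092  11.527655  ]
222 [160.41699409  -0.58640143   7.        ] 157.42858612085206
227 [158.16464767  -0.57241107   7.        ] 155.04889854098994
232 [155.89083306  -0.55828736   7.        ] 152.64652902950766
235 [154.51611152  -0.54974833   7.        ] 151.1940847046177
238 [153.13348289  -0.54116019   7.        ] 149.73328624169872
243 [150.81134433  -0.52673632   7.        ] 147.279860678863
```

View pics/p_wrist.png

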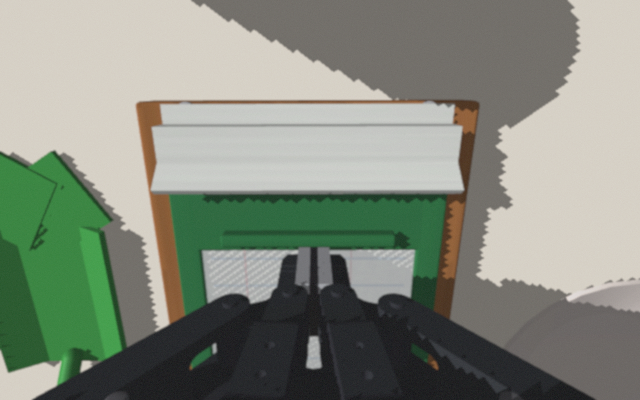

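Horizontal force rose to about 13 N with no further motion, so the pin is at its forward stop. Now I'll lift straight off and check.

```bash
python3 -m jog '[{"delta_pos":[0,-0.3,0],"angular":[0,0,0],"claw":0},{"delta_pos":[0,-0.5,0],"angular":[0,0,0],"claw":0},{"delta_pos":[0,-1.5,-0.3],"angular":[0,0,0],"claw":0},{"delta_pos":[0,-4,-0.5],"angular":[0,0,0],"claw":0},{"delta_pos":[0,-4.5,-2],"angular":[0,0,0],"claw":0},{"delta_pos":[0,-4.5,-2],"angular":[0,0,0],"claw":0},{"delta_pos":[0,0,-3],"angular":[0,0,0],"claw":0},{"delta_pos":[0,0,0],"angular":[0,0,0],"claw":0},{"delta_pos":[0,0,0],"angular":[0,0,0],"claw":0}]' | grep -E "^t:|force|ee_pos"
python3 - <<'E'
from h import *
import pickle
c=camera_info("wrist");pickle.dump(c,open("q.pkl","wb"));print(rel()); look("q")
E
```

```text
t: 15.05
ee_pos: [605.6, -73.2, 188.9]
ft_force: [-0.4, 0.5, -0.7]
[ 62.60788445  -2.05108865 164.89093435]
```

View pics/q_wrist.png

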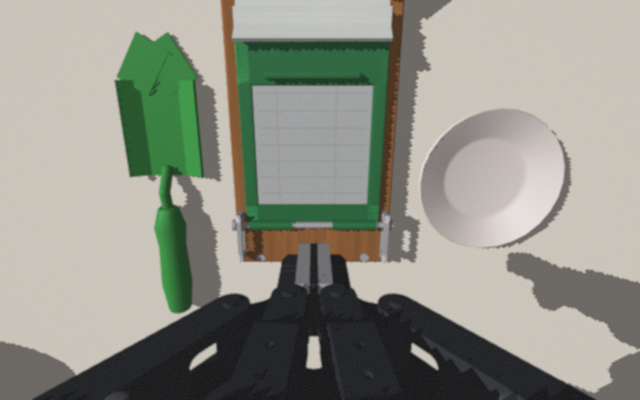

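View pics/q_scene.png

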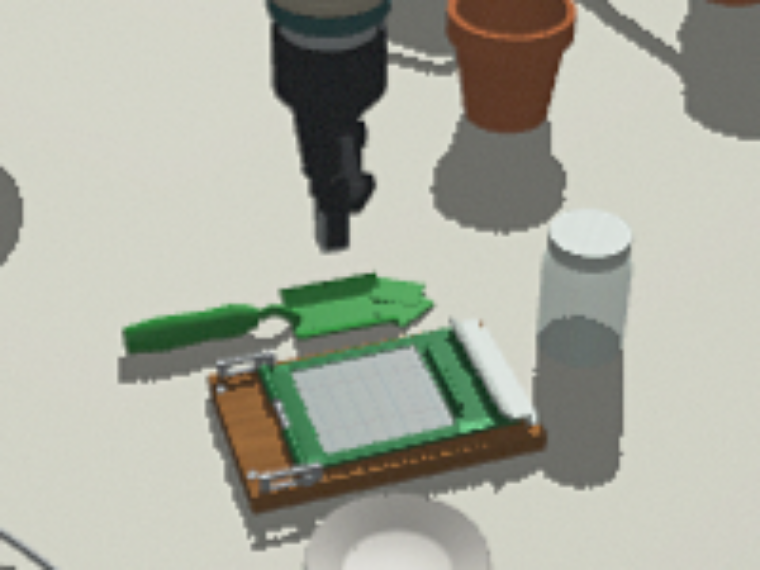

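View pics/q_side.png

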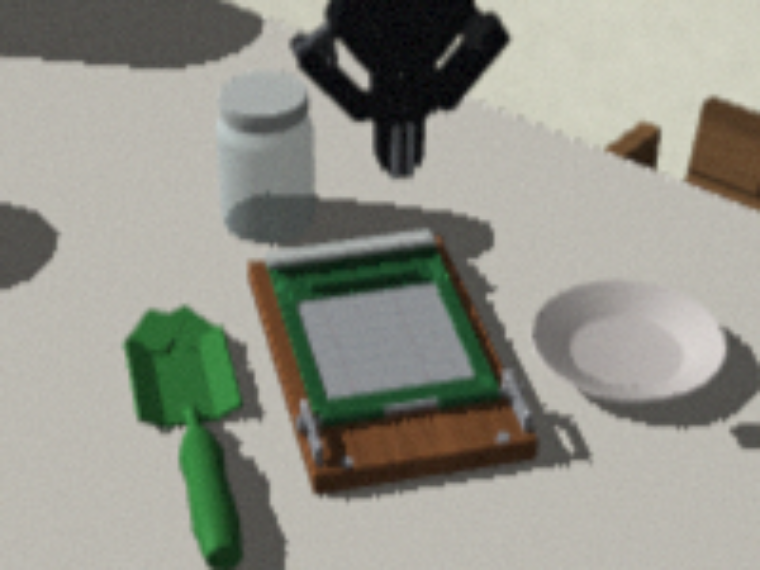

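Released, the flap stays flat with its edge beneath the lip. I'll measure the pin travel once from this picture.

```bash
python3 - <<'E'
from h import *
import pickle
np.set_printoptions(precision=1,suppress=True)
c=pickle.load(open("q.pkl","rb"))
im=cv2.imread("pics/q_wrist.png")
cv2.imwrite("pics/r1.png",cv2.resize(im[200:270,220:410],None,fx=4,fy=4,interpolation=cv2.INTER_CUBIC))
for v in(220,225,230): print(v,(B@(onz(c,(236,v),24)-H)),(B@(onz(c,(391,v),24)-H))[0])
for v in(74,77,80): print(v,(B@(onz(c,(315,v),31)-H))[0])
print("lip(177)",(B@(onz(c,(315,39.5),38)-H))[0])
E
```

```text
220 [24.8 70.4  0. ] 24.536766924297222
225 [19.9 70.8  0. ] 19.597845698672778
230 [14.9 71.1  0. ] 14.613081010499359
74 150.90997776249267
77 148.66636455546822
80 146.4117809469853
lip(177) 175.00708041942033
```

View pics/r1.png

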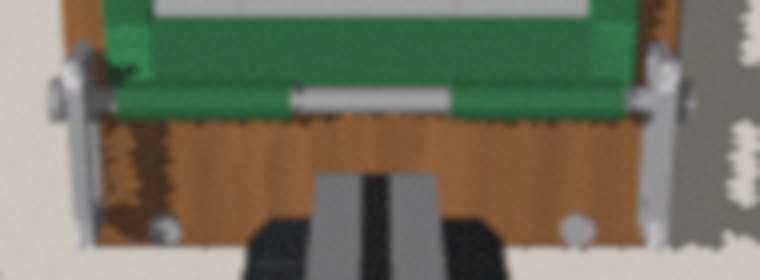

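```bash
python3 - <<'E'
from plant import *
print(hand_in())
E
```

```text
the job is handed in; nothing more can be done
None
```

The rain flap is shut, with its edge tucked beneath the lip, and I handed the job in at about 15 s of the 38 s allowed.

I swung it over with the closed fingertips pushing from behind. I pressed it flat with about 6 N and slid it forward under that pressure. Friction alone carried it about 17 mm. I then pushed the finger bar until the sideways force rose to about 13 N with no more movement, which I took as the pin's forward stop, and lifted straight off.

**After letting go:**
- **Flap:** it lies flat in all three views, with its edge beneath the lip.
- **Pin travel:** the wrist picture gives 19.9 mm directly. It put the lip 2 mm short of its stated position, so the corrected figure is about 22 mm. Either way it is above the 18 mm needed.
- **Forces:** nothing was touching the tool (force under about 1 N), and the highest contact force in any report was about 15 N.
- **Trowel, saucer, jar and pot:** by eye, they stand where they started. I did not measure them.
- **Fork and bottle:** they were mostly or wholly outside the final pictures, so I have no last check on either. The arm stayed well clear of both.

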